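# Make up a handrail kit at the storeroom counter

### The arm

A 7-joint arm with a two-finger parallel gripper is mounted at the origin on the work surface. World frame = base frame: x ahead of the robot, y to its left, z up, the work surface at z = 0. Lengths are in m, angles in degrees, forces in N, time in s.
With the tool pointing down it reaches from about 0.4 to 0.9 m from the base axis. Payload 5.5 kg.
Tool frame: the origin (TCP) lies midway between the tips of the shut fingers; the grasp point (between the pads) lies 19 mm behind it; z points along the fingers, y is the direction in which the jaws open and shut (so a half turn about z gives the same grasp; the last joint's range is limited). The gripper opens to 85 mm and grips with 20 to 120 N. Pads are 22 mm wide; open, the fingers measure 114 mm over their backs; the gripper's body (76 mm by 85 mm) begins 54 mm behind the grasp point. The pads swing forward as they close: fully open they stand 13 mm farther back than shut.
Start: joints at [91.742, 28.699, -24.465, 88.831, 12.651, 65.22, -12.049], TCP at [0.15, -0.632, 0.231] pointing down, gripper open.
Joint ranges: [-164.97, 164.97], [-17.58, 116.51], [-87.97, 89.64], [11.32, 138.91], [-80.73, 260.73], [10.89, 115.49], [-147.41, 147.41]. Speed limits (degrees/s): [147.25, 147.25, 180, 180, 180, 180, 180].

### API

Orientations are given as a 3x3 rotation matrix whose columns are the frame's x, y, z axes.
In Python, from plant import bot, vision, workorder gives the robot as it stands. The module is installed in compiled form; this text tells all that it offers.
- The arm moves only by the tool arm_command, never from a script. Its arguments are lists of equal length, an entry for each row: "dr": the turn, a rotation vector about the tool's x, y, z in degrees, a list of three; "dp": the shift along the tool's x, y, z in cm, a list of three; "jaw": the closure, from 0 (fully open) to 1 (shut). A call has 1 to 20 rows; each row is the pose to reach, as a shift and turn from the pose measured when the call began, along the tool's axes at that moment; what a row does not reach only later rows make up. A row lasts 1/12 s, in which the tool goes at most 41.7 mm and 7.16 degrees, less where a joint would pass 70% of its speed; a pose out of reach is approached as far as the arm can. A call with a gripper value outside its range is refused whole. The fingers move at their own pace and stop on an object; "newtons" is the grip in N (left out, the last holds). Time passes only in rows, so rows that repeat a pose let the fingers close. It gives the time, the measured TCP pose, the force and the opening at its end, in the units of the state.
- bot.observe(): the state, without advancing time (a new reading comes with each control period).
- vision.snapshot(name): name is "side" or "top"; returns a dict with "frame" (480x640x3 uint8, red, green, blue), "range_z" (480x640 float32, m along the optical axis (not along the pixel's ray), 0 where there is no reading), "camera_matrix" (3x3 intrinsics, pixels), "R" (3x3) and "t" (3): a world point X has camera coordinates R X + t. Camera axes: x right, y down, z forward; pixel columns grow to the right and rows downward; lengths in m; the calibration is good to about 2 mm. A picture is of the moment at which its call begins.
- workorder.finish_job(): hands the job in, once; it reports no verdict.
The state is a dict: "clock": time; "qpos": joint angles; "joint_vel": joint speeds; "tau": joint torques, N m; "position": TCP position; "eef_rot": TCP orientation; "wrist_force": force on the tool from outside, world axes, zero at the start; "wrist_torque": the same for the moment, N m; "grip_width": finger opening in m.
Only numpy, scipy, OpenCV 4.12 (cv2) and the standard library are available. Lean on these libraries where they do the work, as an engineer would, in place of code of your own. Each camera call takes 0.05 s, during which the arm holds its last target. There are 200 camera calls.

### The job

Make up the handrail kit: set each of the four floor flanges flat on the rubber pad whose drawn outline has its shape and size, centred and lined up with the outline, socket up. Stack the small box of fixings on the large lidded box so that it drops fully over the two lid lugs, and keep the small box upright all the way so that its contents stay sorted. The order is up to you.

Things in the scene. Friction and masses are not known exactly. Their poses are not given: they have to be found in the camera images.
- big_round: galvanised floor flange lying flat: the large round one, plate diameter 84 mm, four bolt holes, 0.5 kg. Plate 8 mm thick; on its centre an upright round socket, outer diameter 34 mm, its top 50 mm above the underside (the dark bore is only a mark). Origin: centre of the underside, z up along the socket; it may be turned any way about z.
- small_round: galvanised floor flange lying flat: the small round one, plate diameter 56 mm, three bolt holes, 0.3 kg. Plate 8 mm thick; on its centre an upright round socket, outer diameter 34 mm, its top 50 mm above the underside (the dark bore is only a mark). Origin: centre of the underside, z up along the socket; it may be turned any way about z.
- square: galvanised floor flange lying flat: the square one, plate 74 x 74 mm, 0.5 kg. Plate 8 mm thick; on its centre an upright round socket, outer diameter 34 mm, its top 50 mm above the underside (the dark bore is only a mark). Origin: centre of the underside, z up along the socket, x and y along the plate's sides; four-fold symmetric.
- oblong: galvanised floor flange lying flat: the oblong one, plate 46 mm (its x) x 112 mm (its y), 0.42 kg. Plate 8 mm thick; on its centre an upright round socket, outer diameter 34 mm, its top 50 mm above the underside (the dark bore is only a mark). Origin: centre of the underside, z up along the socket, y along its length; a half turn looks the same.
- small_box: the smaller lidded blue box (grey lid): 96 mm (its x) x 60 mm (its y), 40 mm high to the lid's top, two 6 mm lugs above that; loose, 0.35 kg. In its underside two square recesses, 34 x 34 mm, 7 mm deep, at x = -26 and +26 mm, y = 0. Origin: centre of the underside, z up. A half turn about z looks the same.
- pad_big_round: black rubber pad, 100 x 100 mm, 5 mm thick, fixed to the counter, with a white outline drawn on it: a large circle, 90 mm across, for the large round flange. Origin: centre of the pad's underside, on the counter, which is also the centre of the outline; z up; the turn does not matter.
- pad_small_round: black rubber pad, 100 x 100 mm, 5 mm thick, fixed to the counter, with a white outline drawn on it: a small circle, 62 mm across, for the small round flange. Origin: centre of the pad's underside, on the counter, which is also the centre of the outline; z up; the turn does not matter.
- pad_square: black rubber pad, 100 x 100 mm, 5 mm thick, fixed to the counter, with a white outline drawn on it: a square, 80 mm a side, for the square flange. Origin: centre of the pad's underside, on the counter, which is also the centre of the outline; z up, x and y along the square's sides.
- pad_oblong: black rubber pad, 72 (its x) x 136 (its y) mm, 5 mm thick, fixed to the counter, with a white outline drawn on it: a rectangle, 52 mm (x) x 118 mm (y), for the oblong flange. Origin: centre of the pad's underside, on the counter, which is also the centre of the outline; z up, y along the rectangle's length.
- big_box: the larger lidded blue box (grey lid), fixed: 124 mm (x) x 88 mm (y), lid's top 50 mm high. On it two tapered round lugs, 28 mm across at the foot, 19 mm at the top, 6 mm high, at x = -26 and +26 mm, y = 0; the small box's recesses drop over them (3 mm play each side) and its underside then rests on this lid. Origin: centre of the underside, z up.
Not all that is in view belongs to the job. What is shaped like the small_box but purple or red is not meant.

How it is judged (in metres and radians):
At the end, for the whole second after the job is handed in: Each flange flat, socket up, on the pad of its own outline, centre within 12 mm; square and oblong turned within 12 degrees of the outline (symmetry counts). Small box fully down over both lugs of the large box: centres within 7 mm, turned within 10 degrees, within 3 mm of home. All at rest (horizontal distance between big_round and pad_big_round below 0.012 m and z of big_round in the frame of pad_big_round between 0.003 and 0.008 m and angle between each of big_round, small_round, square, oblong, small_box's own z axis and vertical below 0.06 rad and linear speed of each of big_round, small_round, square, oblong, small_box below 0.02 m/s and angular speed of each of big_round, small_round, square, oblong, small_box below 0.2 rad/s and horizontal distance between small_round and pad_small_round below 0.012 m and z of small_round in the frame of pad_small_round between 0.003 and 0.008 m and horizontal distance between square and pad_square below 0.012 m and z of square in the frame of pad_square between 0.003 and 0.008 m and (angle between the x axis of square and the x axis of pad_square, either way round below 0.21 rad or angle between the x axis of square and the y axis of pad_square, either way round below 0.21 rad) and horizontal distance between oblong and pad_oblong below 0.012 m and z of oblong in the frame of pad_oblong between 0.003 and 0.008 m and angle between the y axis of oblong and the y axis of pad_oblong, either way round below 0.21 rad and horizontal distance between small_box and big_box below 0.007 m and z of small_box in the frame of big_box between 0.047 and 0.053 m and angle between the x axis of small_box and the x axis of big_box, either way round below 0.175 rad); the robot touches nothing.
It fails at once if the small box is tipped by more than 0.6 rad (35 degrees) (angle between small_box's own z axis and vertical above 0.6 rad).
It also fails if it takes over 128 s, if anything falls off the work surface, if the arm or the gripper's body presses on something with over 40 N, if the wrist force passes 120 N, or if a joint passes its speed limit or range.

## Working session

There is one attempt and no reset: what is moved stays moved. The work goes in short steps, Python scripts to look and compute and a tool call to move; the robot and the scene stay as the last step left them, time stands still between calls to the robot, and variables do not carry over. Pictures are saved under pics/ and viewed, about 12 in all and at most 16, crops included, and the job is handed in when it is done.

Besides the shell and the picture viewer there is one more tool, called after ">>>" as name(argument=value, ...) on one line, values as JSON. arm_command: Moves the arm, as the interface text tells. Its arguments: {"type":"object","properties":{"dr":{"type":"array","items":{"type":"array","items":{"type":"number"}}},"dp":{"type":"array","items":{"type":"array","items":{"type":"number"}}},"jaw":{"type":"array","items":{"type":"number"}},"newtons":{"type":"number"}},"required":["dr","dp","jaw"]}

```bash
mkdir -p pics; cat > h.py <<'E'
import numpy as np, cv2
from plant import bot, vision, workorder
def snap(n,save=None):
    s=vision.snapshot(n)
    if save: cv2.imwrite('pics/'+save,s['frame'][:,:,::-1])
    return s
def onplane(s,uv,z):
    K,R,t=s['camera_matrix'],s['R'],s['t']
    uv=np.atleast_2d(uv).astype(float)
    d=np.c_[uv,np.ones(len(uv))]@np.linalg.inv(K).T@R
    c=-R.T@t
    return c+d*((z-c[2])/d[:,2])[:,None]
def cloud(s):
    K,R,t=s['camera_matrix'],s['R'],s['t']
    v,u=np.mgrid[:480,:640]; z=s['range_z']
    P=np.stack([(u-K[0,2])/K[0,0]*z,(v-K[1,2])/K[1,1]*z,z],-1)
    P=(P-t)@R; P[z==0]=np.nan
    return P
E
python3 - <<'E'
from h import *
for n in('top','side'):
    s=snap(n,n+'0.png'); print(n,s['camera_matrix'].round(1).tolist(),(-s['R'].T@s['t']).round(3),s['R'].round(3).tolist())
    np.savez(n+'0.npz',**s)
o=bot.observe(); print({k:np.round(v,3).tolist() for k,v in o.items()})
E
```

```text
top [[582.7, 0.0, 324.9], [0.0, 582.7, 239.9], [0.0, 0.0, 1.0]] [ 0.197 -0.041  1.292] [[0.122, -0.993, 0.003], [-0.971, -0.12, -0.206], [0.204, 0.022, -0.979]]
side [[474.5, 0.0, 319.2], [0.0, 474.5, 246.6], [0.0, 0.0, 1.0]] [0.202 0.593 0.707] [[-0.932, -0.361, -0.015], [-0.238, 0.645, -0.726], [0.272, -0.673, -0.688]]
{'clock': 0.1, 'qpos': [91.743, 28.751, -24.454, 88.887, 12.65, 65.221, -12.049], 'joint_vel': [-0.056, 0.029, 0.005, -0.161, -0.026, 0.073, 0.072], 'tau': [-0.011, -57.081, -5.839, -28.175, 0.01, 0.006, 0.0], 'position': [0.15, -0.632, 0.23], 'eef_rot': [[0.973, 0.231, -0.0], [0.231, -0.973, 0.002], [0.0, -0.002, -1.0]], 'wrist_force': [0.594, 0.378, 0.767], 'wrist_torque': [-0.013, -0.031, -0.015], 'grip_width': 0.085}
```

View pics/top0.png

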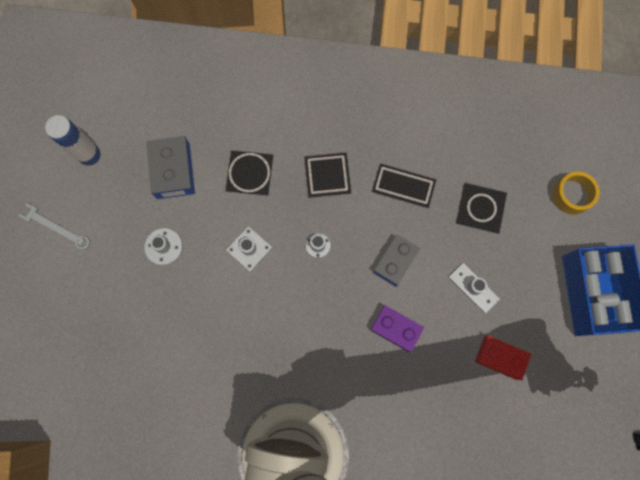

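View pics/side0.png

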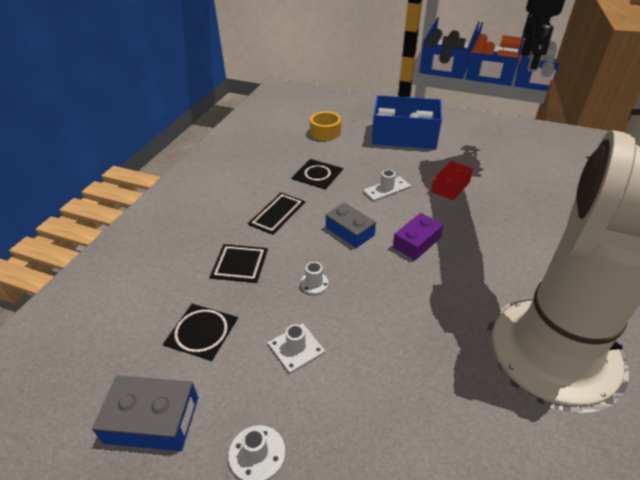

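Side/top agree. In the top view, the box candidates are the grey lid with blue body (396,259), purple (397,327) and red (504,357). Only the grey one fits. Flanges are at (163,246) big round, (249,249) square, (318,244) small round and (475,287) oblong. Pads are at (249,172) big circle, (328,174) square, (404,185) oblong and (482,207) small circle, and the big box is at (170,167).

```bash
cat > meas.py <<'E'
from h import *
def rect(P):
    (c,wh,a)=cv2.minAreaRect((P[:,:2]*1000).astype(np.float32))
    if wh[0]<wh[1]: a+=90
    return np.round(c,1),np.round(sorted(wh),1),round((a+90)%180-90,1)   # angle of long side from world x
def comp(s,mask,uv,z):
    n,l=cv2.connectedComponents(mask.astype(np.uint8))
    u,v=uv; w=l[v-22:v+23,u-22:u+23]; w=w[w>0]
    k=np.bincount(w).argmax(); m=(l==k).astype(np.uint8)
    c=max(cv2.findContours(m,cv2.RETR_EXTERNAL,cv2.CHAIN_APPROX_NONE)[0],key=len)[:,0]
    return onplane(s,c,z)
E
python3 - <<'E'
from meas import *
s=dict(np.load('top0.npz')); f=s['frame']; g=f.min(2); hsv=cv2.cvtColor(f,cv2.COLOR_RGB2HSV)
C=cloud(s)
for n,uv in dict(big=(249,172),sq=(328,174),ob=(404,185),sm=(482,207)).items():
    P=comp(s,g>130,uv,.005); c,r=cv2.minEnclosingCircle((P[:,:2]*1000).astype(np.float32))
    D=comp(s,f.max(2)<75,uv,.005)
    print('pad',n,'outline',rect(P),np.round(c,1),round(r,1),'pad',rect(D))
for n,uv in dict(big=(163,246),sq=(249,249),ob=(475,287),sm=(318,244)).items():
    P=comp(s,g>140,uv,.008); c,r=cv2.minEnclosingCircle((P[:,:2]*1000).astype(np.float32))
    u,v=uv; w=C[v-30:v+30,u-30:u+30].reshape(-1,3); w=w[(w[:,2]>.045)&(w[:,2]<.06)]
    print('fl',n,rect(P),np.round(c,1),round(r,1),'socket',np.round(w.mean(0)*1000,1),rect(w))
for n,uv,h in (('bigbox',(170,167),.05),('small',(396,259),.04)):
    u,v=uv; w=C[v-45:v+45,u-45:u+45].reshape(-1,3); q=w[abs(w[:,2]-h)<.005]; q2=w[abs(w[:,2]-h-.006)<.002]
    print(n,len(q),q[:,2].mean(),rect(q))
print('counter z',np.nanmedian(C[100:120,300:400,2]))
im=cv2.resize(f[215:385,355:545],None,fx=4,fy=3.5,interpolation=cv2.INTER_CUBIC); cv2.imwrite('pics/crop1.png',im[:,:,::-1])
E
```

```text
pad big outline (array([559. , 187.2]), array([ 2.7, 14. ]), 87.3) [560.4 187.2] 7.0 pad (array([603.7, 182.1]), array([77.5, 78.9]), -82.9)
pad sq outline (array([592.8, -44.3]), array([3.9, 8.6]), -25.9) [593.7 -42.5] 4.3 pad (array([620.7,   2. ]), array([70.6, 70.7]), -77.3)
pad ob outline (array([ 650.9, -124. ]), array([2.1, 5.3]), -55.5) [ 650.  -124.6] 2.6 pad (array([ 616.6, -176.2]), array([ 42.7, 108.9]), 80.4)
pad sm outline (array([ 608.1, -377.2]), array([ 3.4, 24.1]), 49.2) [ 607.4 -376.7] 12.1 pad (array([ 584.6, -356.5]), array([99.1, 99.8]), 83.1)
fl big (array([406.8, 348.2]), array([81. , 82.1]), 19.1) [407.  347.6] 41.8 socket [407.  347.6  50.5] (array([406.9, 348.2]), array([32.2, 33.1]), -72.3)
fl sq (array([425.5, 155.9]), array([74.2, 75.1]), -34.5) [426.1 156.1] 50.5 socket [425.7 156.3  50.3] (array([425.9, 156.5]), array([31.2, 33.5]), 7.4)
fl ob (array([ 401.1, -355. ]), array([ 50. , 110.4]), 50.5) [ 399.3 -353.4] 59.0 socket [ 399.5 -351.    51. ] (array([ 399.5, -350.9]), array([32.1, 32.2]), 25.5)
fl sm (array([455.4,  -4.6]), array([38.9, 50.9]), 45.3) [452.1  -1.1] 26.4 socket [451.8   3.9  50.3] (array([452. ,   4.1]), array([30.5, 32.5]), 7.5)
bigbox 1931 0.05020837133110765 (array([586.7, 358.5]), array([ 89.3, 126.7]), 14.9)
small 1044 0.04049038333286193 (array([ 436.6, -173.3]), array([60. , 97.2]), -25.4)
counter z -0.0001008745166333946
```

View pics/crop1.png

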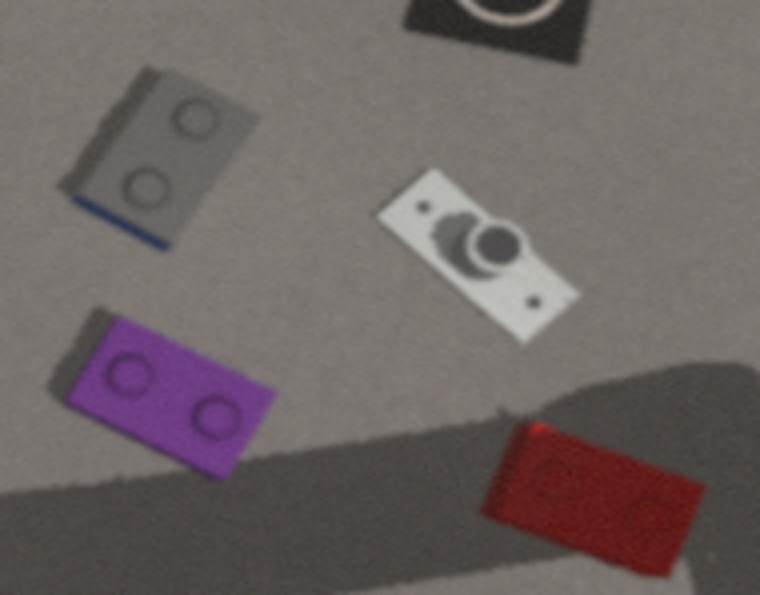

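The crop confirms it: the grey-lid box with two lugs at top left is the small box, and purple and red are excluded. Now the pads, plus a move helper.

```bash
cat > go.py <<'E'
# go.py x y z yaw(mm,deg; '-' keeps): prints dp (cm) and dr for arm_command
import sys; from h import *
from scipy.spatial.transform import Rotation as Ro
o=bot.observe(); R=np.array(o['eef_rot']); p=np.array(o['position'])*1000
yaw=np.degrees(np.arctan2(R[1,0],R[0,0]))
def plan(x,y,z,a):
    t=np.array([p[0] if x=='-' else float(x),p[1] if y=='-' else float(y),p[2] if z=='-' else float(z)])
    a=np.radians(yaw if a=='-' else float(a)); c,s_=np.cos(a),np.sin(a)
    T=np.array([[c,s_,0],[s_,-c,0],[0,0,-1]])
    print('dp',(R.T@(t-p)/10).round(2),'dr',Ro.from_matrix(R.T@T).as_rotvec(degrees=True).round(1),'dist',np.linalg.norm(t-p).round())
if __name__=='__main__':
    print('clk',o['clock'],'pos',p.round(1),'yaw',yaw.round(1),'grip',o['grip_width'],'q7',o['qpos'][6],'F',np.round(o['wrist_force'],1))
    A=sys.argv[1:]
    for i in range(0,len(A),4): plan(*A[i:i+4])
E
python3 - <<'E'
from meas import *
s=dict(np.load('top0.npz')); f=s['frame']; g=f.min(2)
for n,uv in dict(big=(249,172),sq=(328,174),ob=(404,185),sm=(482,207)).items():
    u,v=uv; w=np.zeros(g.shape,bool); w[v-34:v+35,u-36:u+37]=1
    m=(w&((f.max(2)<75)|(g>135))).astype(np.uint8); m=cv2.morphologyEx(m,cv2.MORPH_CLOSE,np.ones((3,3)))
    D=comp(s,m,uv,.005)
    wh=w&(g>125); yy,xx=np.nonzero(wh); print(n,'pad',rect(D),'white',rect(onplane(s,np.c_[xx,yy],.005)),len(xx))
E
python3 go.py 399.5 -352 150 13.4 399.5 -352 15 13.4
```

```text
big pad (array([602.4, 181.6]), array([98.1, 98.6]), 1.3) white (array([603.4, 182.1]), array([90.3, 90.3]), -73.3) 91
sq pad (array([619.9,   1.9]), array([98.2, 98.7]), 12.9) white (array([620.9,   2.1]), array([81.3, 81.8]), -77.1) 77
ob pad (array([ 616.6, -176.2]), array([ 42.7, 108.9]), 80.4) white (array([ 616.6, -176.1]), array([ 53.8, 119.9]), 80.5) 109
sm pad (array([ 584.6, -356.5]), array([99.1, 99.8]), 83.1) white (array([ 586.1, -357.4]), array([61.4, 62.4]), -82.9) 91
clk 0.1 pos [ 149.8 -631.8  230.3] yaw 13.3 grip 0.08524944205653005 q7 -12.048937459777534 F [0.6 0.4 0.8]
dp [ 30.76 -21.45   8.07] dr [-0.1 -0.  -0.1] dist 384.0
dp [ 30.76 -21.43  21.57] dr [-0.1 -0.  -0.1] dist 432.0
```

>>> arm_command(dr=[[0,0,0],[0,0,0],[0,0,0],[0,0,0],[0,0,0],[0,0,0],[0,0,0],[0,0,0],[0,0,0],[0,0,0],[0,0,0],[0,0,0]], dp=[[30.8,-21.4,8],[30.8,-21.4,8],[30.8,-21.4,8],[30.8,-21.4,8],[30.8,-21.4,8],[30.8,-21.4,8],[30.8,-21.4,8],[30.8,-21.4,8],[30.8,-21.4,8],[30.8,-21.4,8],[30.8,-21.4,8],[30.8,-21.4,8]], jaw=[0,0,0,0,0,0,0,0,0,0,0,0], newtons=60)

```text
clock: 1.1
position: [0.4, -0.352, 0.1505]
eef_rot: [[0.973, 0.233, -0.001], [0.233, -0.973, 0.002], [-0.001, -0.002, -1.0]]
wrist_force: [-1.0, -0.0, -0.9]
grip_width: 0.0858
```

```bash
python3 go.py 399.5 -352 15 13.4; python3 -c "
from h import *
snap('top','top1.png');snap('side','side1.png')"
```

```text
clk 1.1 pos [ 400.  -352.   150.5] yaw 13.5 grip 0.08577511232957408 q7 -51.33645261725993 F [-1.  -0.  -0.9]
dp [-0.04  0.02 13.55] dr [-0.1  0.   0.1] dist 135.0
```

View pics/side1.png

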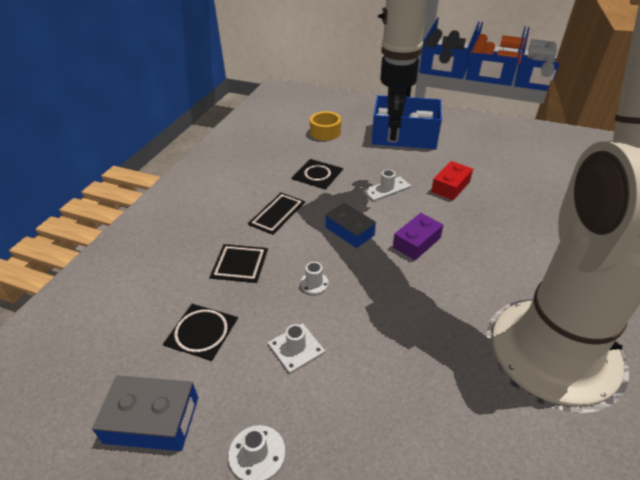

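The side view shows the gripper above the oblong flange at (388,180). Descend and grip, then lift.

>>> arm_command(dr=[[0,0,0],[0,0,0],[0,0,0],[0,0,0],[0,0,0],[0,0,0],[0,0,0],[0,0,0],[0,0,0],[0,0,0],[0,0,0],[0,0,0],[0,0,0],[0,0,0]], dp=[[0,0,3.5],[0,0,7],[0,0,10.5],[0,0,12.5],[0,0,13.5],[0,0,13.5],[0,0,13.5],[0,0,13.5],[0,0,13.5],[0,0,13.5],[0,0,13.5],[0,0,13.5],[0,0,13.5],[0,0,13.5]], jaw=[0,0,0,0,0,0,1,1,1,1,1,1,1,1], newtons=60)

```text
clock: 2.37
position: [0.3994, -0.3543, 0.0173]
eef_rot: [[0.974, 0.229, -0.0], [0.229, -0.974, -0.001], [-0.0, 0.0, -1.0]]
wrist_force: [-1.9, 1.9, 7.8]
grip_width: 0.033
```

```bash
python3 go.py 399.5 -352 130 13.4 616.6 -176 130 43 616.6 -176 23 43
```

```text
clk 2.3667 pos [ 399.4 -354.3   17.3] yaw 13.2 grip 0.03300487752422678 q7 -58.57923648678966 F [-1.9  1.9  7.8]
dp [  0.06  -0.22 -11.27] dr [ 0.   0.  -0.2] dist 113.0
dp [ 25.22 -12.39 -11.28] dr [  0.    0.  -29.8] dist 303.0
dp [ 25.22 -12.39  -0.58] dr [  0.    0.  -29.8] dist 281.0
```

>>> arm_command(dr=[[0,0,0],[0,0,0],[0,0,0],[0,0,-7],[0,0,-14],[0,0,-21],[0,0,-28],[0,0,-29.8],[0,0,-29.8],[0,0,-29.8],[0,0,-29.8],[0,0,-29.8],[0,0,-29.8],[0,0,-29.8]], dp=[[0,0,-2],[0,0,-5],[0,0,-8],[3,-1.5,-10],[6.5,-3.2,-10],[10,-4.9,-10],[13.5,-6.6,-10],[17,-8.4,-10],[20.5,-10.1,-10],[23,-11.3,-10],[24.7,-12.1,-10],[25.2,-12.4,-10],[25.2,-12.4,-10],[25.2,-12.4,-10]], jaw=[1,1,1,1,1,1,1,1,1,1,1,1,1,1])

```text
clock: 3.53
position: [0.6152, -0.1766, 0.1167]
eef_rot: [[0.731, 0.682, -0.002], [0.682, -0.731, -0.001], [-0.002, -0.0, -1.0]]
wrist_force: [-0.3, 0.6, -3.9]
grip_width: 0.0328
```

```bash
python3 go.py 616.6 -176 23 43; python3 - <<'E'
from meas import *
a=snap('top'); b=snap('side')
f=a['frame'][130:290,330:530]; g=b['frame'][120:280,200:400]
cv2.imwrite('pics/c2.png',cv2.resize(np.hstack([f,g]),None,fx=2,fy=2,interpolation=cv2.INTER_CUBIC)[:,:,::-1])
E
```

```text
clk 3.5333 pos [ 615.2 -176.6  116.7] yaw 43.0 grip 0.032820395802501755 q7 -53.156128195797734 F [-0.3  0.6 -3.9]
dp [0.17 0.06 9.37] dr [-0.   0.1  0. ] dist 94.0
```

View pics/c2.png

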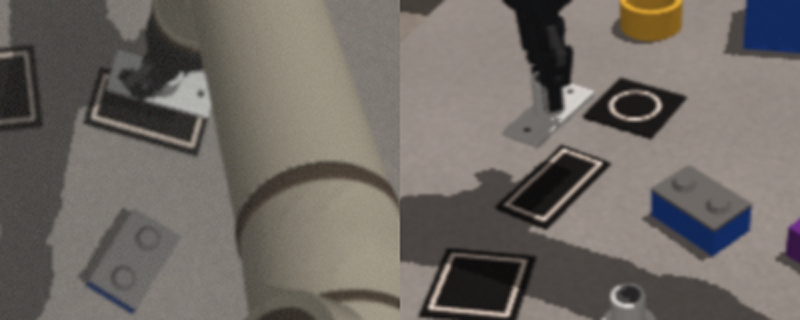

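Left half (top view): the held flange at (160,85) is parallel to its outline at (147,110). Lower, release, retreat.

>>> arm_command(dr=[[0,0,0],[0,0,0],[0,0,0],[0,0,0],[0,0,0],[0,0,0],[0,0,0],[0,0,0],[0,0,0],[0,0,0],[0,0,0],[0,0,0],[0,0,0],[0,0,0],[0,0,0],[0,0,0],[0,0,0]], dp=[[0.1,0,2.5],[0.1,0,5],[0.1,0,7],[0.1,0,8.3],[0.1,0,9],[0.1,0,9.4],[0.1,0,9.4],[0.1,0,9.4],[0.1,0,9.4],[0.1,0,9.4],[0.1,0,9.4],[0.1,0,9.4],[0.1,0,8],[0.1,0,5],[0.1,0,1],[0.1,0,-2],[0.1,0,-3]], jaw=[1,1,1,1,1,1,1,1,0,0,0,0,0,0,0,0,0])

```text
clock: 5.05
position: [0.619, -0.1774, 0.1536]
eef_rot: [[0.732, 0.681, 0.007], [0.681, -0.732, -0.004], [0.002, 0.007, -1.0]]
wrist_force: [1.0, 0.9, -0.1]
grip_width: 0.0858
```

```bash
python3 go.py 436.6 -173.3 140 -25.4 436.6 -173.3 8 -25.4
```

```text
clk 5.05 pos [ 619.  -177.4  153.6] yaw 42.9 grip 0.08576250901689972 q7 -52.144487195971145 F [ 1.   0.9 -0.1]
dp [-13.08 -12.73   1.24] dr [ 0.3 -0.4 68.3] dist 183.0
dp [-13.11 -12.83  14.44] dr [ 0.3 -0.4 68.3] dist 233.0
```

>>> arm_command(dr=[[0,0,7],[0,0,14],[0,0,21],[0,0,28],[0,0,35],[0,0,42],[0,0,49],[0,0,56],[0,0,63],[0.3,-0.4,68.3],[0.3,-0.4,68.3],[0.3,-0.4,68.3],[0.3,-0.4,68.3]], dp=[[-1.5,-1.5,0],[-3,-3,0],[-4.5,-4.5,0],[-6,-6,0],[-7.5,-7.5,0],[-9,-9,0],[-10.5,-10.5,0],[-12,-12,0],[-13,-12.7,1],[-13.1,-12.7,2],[-13.1,-12.7,3],[-13.1,-12.7,4],[-13.1,-12.7,4]], jaw=[0,0,0,0,0,0,0,0,0,0,0,0,0])

```text
clock: 6.13
position: [0.4362, -0.1731, 0.1109]
eef_rot: [[0.905, -0.426, -0.003], [-0.426, -0.905, 0.001], [-0.003, 0.0, -1.0]]
wrist_force: [-0.2, 0.5, 0.1]
grip_width: 0.0853
```

```bash
python3 go.py 436.6 -173.3 8 -25.4;  python3 - <<'E'
from meas import *
a=snap('top'); b=snap('side')
f=a['frame'][130:330,330:530]; g=b['frame'][120:320,200:400]
cv2.imwrite('pics/c3.png',cv2.resize(np.hstack([f,g]),None,fx=2,fy=2,interpolation=cv2.INTER_CUBIC)[:,:,::-1])
E
```

```text
clk 6.1333 pos [ 436.2 -173.1  110.9] yaw -25.2 grip 0.08532088756657827 q7 -108.30662138406412 F [-0.2  0.5  0.1]
dp [ 0.08  0.   10.29] dr [0.  0.2 0.2] dist 103.0
```

View pics/c3.png

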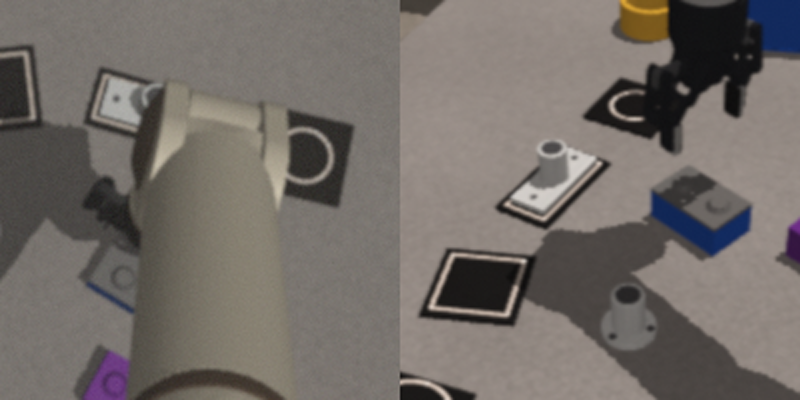

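The oblong sits inside its outline (side half, (553,185)), and the jaws straddle the small box at (700,210). Descend and grip gently.

>>> arm_command(dr=[[0,0,0],[0,0,0],[0,0,0],[0,0,0],[0,0,0],[0,0,0],[0,0,0],[0,0,0],[0,0,0],[0,0,0],[0,0,0],[0,0,0]], dp=[[0,0,3],[0,0,6],[0,0,8.5],[0,0,9.8],[0,0,10.3],[0,0,10.3],[0,0,10.3],[0,0,10.3],[0,0,10.3],[0,0,10.3],[0,0,10.3],[0,0,10.3]], jaw=[0,0,0,0,0,0,1,1,1,1,1,1], newtons=50)

```text
clock: 7.23
position: [0.4381, -0.1736, 0.0104]
eef_rot: [[0.905, -0.426, 0.001], [-0.426, -0.905, -0.0], [0.001, -0.0, -1.0]]
wrist_force: [-1.3, 0.7, 6.2]
grip_width: 0.0589
```

```bash
python3 go.py 586.7 358.5 150 14.9; python3 -c "
from h import *
print(bot.observe()['qpos'])"
```

```text
clk 7.2333 pos [ 438.1 -173.6   10.4] yaw -25.2 grip 0.05891115721411061 q7 -115.07182910166264 F [-1.3  0.7  6.2]
dp [ -9.23 -54.47 -13.96] dr [  0.   -0.1 -40.1] dist 570.0
[  34.77724051   31.11413275  -19.50356802  121.96134829   20.2716168
   29.8800304  -115.0718291 ]
```

>>> arm_command(dr=[[0,0,0],[0,0,0],[0,0,0],[0,0,0],[0,0,-1],[0,0,-3],[0,0,-6],[0,0,-9],[0,0,-12],[0,0,-15],[0,0,-18],[0,0,-21],[0,0,-24],[0,0,-27],[0,0,-30],[0,0,-33],[0,0,-36],[0,0,-38.5],[0,0,-40],[0,0,-40]], dp=[[0,0,-1.5],[0,0,-4],[0,0,-7],[-0.2,-1.5,-10],[-0.7,-4.2,-12.5],[-1.3,-7.7,-14],[-1.9,-11.3,-14],[-2.5,-15,-14],[-3.2,-18.7,-14],[-3.8,-22.4,-14],[-4.4,-26.1,-14],[-5,-29.8,-14],[-5.7,-33.5,-14],[-6.3,-37.2,-14],[-6.9,-40.9,-14],[-7.6,-44.6,-14],[-8.2,-48.3,-14],[-8.7,-51.5,-14],[-9.1,-53.8,-14],[-9.2,-54.5,-14]], jaw=[1,1,1,1,1,1,1,1,1,1,1,1,1,1,1,1,1,1,1,1])

```text
clock: 8.9
position: [0.5857, 0.364, 0.1501]
eef_rot: [[0.965, 0.26, 0.0], [0.26, -0.965, 0.003], [0.001, -0.003, -1.0]]
wrist_force: [-0.7, 0.7, -4.5]
grip_width: 0.0588
```

```bash
python3 go.py 586.7 358.5 100 14.9;  python3 - <<'E'
from meas import *
a=snap('top'); b=snap('side')
np.savez('t4.npz',**a)
f=a['frame'][80:280,100:300]; g=b['frame'][280:480,60:260]
cv2.imwrite('pics/c4.png',cv2.resize(np.hstack([f,g]),None,fx=2,fy=2,interpolation=cv2.INTER_CUBIC)[:,:,::-1])
E
```

```text
clk 8.9 pos [585.7 364.  150.1] yaw 15.1 grip 0.05881664129163303 q7 -127.67850574021834 F [-0.7  0.7 -4.5]
dp [-0.05  0.57  5.  ] dr [-0.2 -0.1  0.2] dist 50.0
```

View pics/c4.png

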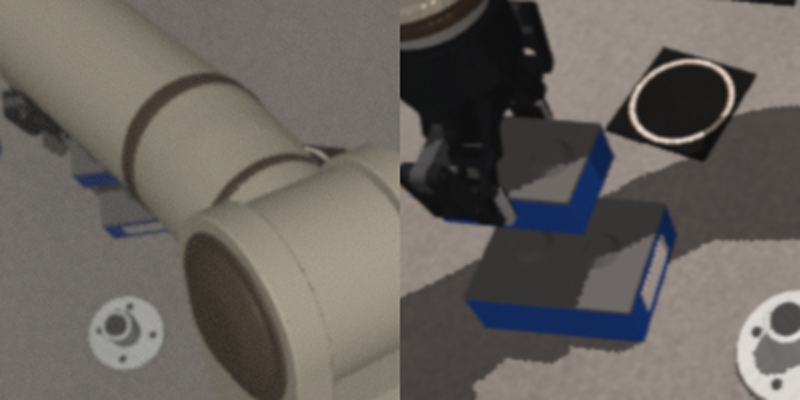

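Small box is upright and parallel above the big box. The top camera is occluded, so I'll compare the near ends of both lids in the side depth.

```bash
python3 - <<'E'
from meas import *
s=snap('side'); C=cloud(s).reshape(-1,3); C=C[~np.isnan(C[:,0])]
C=C[(abs(C[:,0]-.587)<.12)&(abs(C[:,1]-.36)<.1)]
a=np.radians(14.9);u=np.array([np.cos(a),np.sin(a)]);v=np.array([-u[1],u[0]])
h=np.histogram(C[:,2],bins=np.arange(0,.21,.004)); print(h[0].tolist())
c0=np.array([.5867,.3585])
for nm,lo,hi,L,W in (('big',.046,.054,62,44),('small',.172,.186,48,30)):
    q=C[(C[:,2]>lo)&(C[:,2]<hi)][:,:2]-c0
    print(nm,len(q),'u',np.percentile(q@u*1000,[1,5,95,99]).round(1),'v',np.percentile(q@v*1000,[1,5,95,99]).round(1))
    w=C[(C[:,2]>lo-.03)&(C[:,2]<lo-.008)][:,:2]-c0; print(' body u',np.percentile(w@u*1000,[1,5,25,50,75]).round(1))
    print(' fit rect',rect(q+c0))
E
```

```text
[2031, 150, 132, 136, 138, 143, 148, 140, 167, 138, 154, 760, 2780, 319, 34, 0, 0, 0, 0, 0, 0, 0, 0, 0, 0, 0, 0, 0, 0, 0, 0, 0, 0, 0, 64, 127, 102, 100, 108, 109, 132, 145, 130, 166, 1529, 250, 151, 65, 37, 62, 120, 182]
big 3587 u [-63.1 -59.6  53.4  58.9] v [-40.7 -33.5  43.9  46.1]
 body u [-64.4 -64.  -63.1 -38.6  10.2]
 fit rect (array([584.9, 360.3]), array([ 89.9, 125.4]), 15.5)
small 2070 u [-51.2 -50.2   8.5  19.8] v [-28.7 -25.9  34.3  46.1]
 body u [-51.8 -51.4 -50.8 -49.3 -25.4]
 fit rect (array([571.1, 355.3]), array([83. , 83.2]), 32.6)
```

>>> arm_command(dr=[[0,0,0],[-0.2,-0.1,0.2],[-0.2,-0.1,0.2],[-0.2,-0.1,0.2],[-0.2,-0.1,0.2],[-0.2,-0.1,0.2],[-0.2,-0.1,0.2],[-0.2,-0.1,0.2],[-0.2,-0.1,0.2],[-0.2,-0.1,0.2],[-0.2,-0.1,0.2],[-0.2,-0.1,0.2]], dp=[[0.1,0.3,0],[0.15,0.5,1],[0.15,0.5,3],[0.15,0.5,5],[0.15,0.5,6.5],[0.15,0.5,7.5],[0.15,0.5,8],[0.15,0.5,8.3],[0.15,0.5,8.6],[0.15,0.5,8.8],[0.15,0.5,8.9],[0.15,0.5,8.9]], jaw=[1,1,1,1,1,1,1,1,1,1,1,1])

```text
clock: 10.05
position: [0.5895, 0.3556, 0.0618]
eef_rot: [[0.968, 0.253, 0.001], [0.253, -0.968, -0.003], [0.0, 0.003, -1.0]]
wrist_force: [-0.6, 2.5, -1.5]
grip_width: 0.0589
```

>>> arm_command(dr=[[0,0,0],[0,0,0],[0,0,0],[0,0,0],[0,0,0],[0,0,0]], dp=[[0,-0.1,0],[0,-0.25,0],[0,-0.3,0.1],[0,-0.3,0.15],[0,-0.3,0.15],[0,-0.3,0.15]], jaw=[1,1,1,1,1,1])

```text
clock: 10.55
position: [0.5887, 0.3582, 0.0606]
eef_rot: [[0.968, 0.253, 0.001], [0.253, -0.968, -0.003], [0.0, 0.003, -1.0]]
wrist_force: [-1.8, -1.5, 2.0]
grip_width: 0.059
```

Seated (z 60.6, low side force). Release and retreat.

>>> arm_command(dr=[[0,0,0],[0,0,0],[0,0,0],[0,0,0],[0,0,0],[0,0,0],[0,0,0],[0,0,0],[0,0,0]], dp=[[0,0,0],[0,0,0],[0,0,0],[0,0,0],[0,0,-2],[0,0,-5],[0,0,-8],[0,0,-10],[0,0,-10]], jaw=[0,0,0,0,0,0,0,0,0])

```text
clock: 11.3
position: [0.5912, 0.3611, 0.1667]
eef_rot: [[0.968, 0.253, 0.009], [0.253, -0.968, 0.002], [0.009, 0.0, -1.0]]
wrist_force: [0.6, 0.8, 0.3]
grip_width: 0.0857
```

```bash
python3 go.py 407 347.8 100 14.9 407 347.8 15 14.9
```

```text
clk 11.3 pos [591.2 361.1 166.7] yaw 14.6 grip 0.08569883197284552 q7 -127.47285664605435 F [0.6 0.8 0.3]
dp [-18.22  -3.37   6.51] dr [ 0.  -0.5 -0.3] dist 196.0
dp [-18.29  -3.38  15.01] dr [ 0.  -0.5 -0.3] dist 239.0
```

>>> arm_command(dr=[[0,0,-5],[0,0,-10],[0,0,-15],[0,0,-20],[0,0,-25],[0,0,-30],[0,0,-35],[0,-0.5,-35],[0,-0.5,-35],[0,-0.5,-35],[0,-0.5,-35]], dp=[[-2,-0.4,0],[-5,-1,0],[-8,-1.5,0],[-11,-2,0],[-14,-2.6,1],[-16.5,-3,3],[-17.8,-3.3,5],[-18.2,-3.4,6.5],[-18.2,-3.4,6.5],[-18.2,-3.4,6.5],[-18.2,-3.4,6.5]], jaw=[0,0,0,0,0,0,0,0,0,0,0])

```text
clock: 12.22
position: [0.4089, 0.3488, 0.1007]
eef_rot: [[0.65, 0.76, 0.002], [0.76, -0.65, -0.001], [0.0, 0.003, -1.0]]
wrist_force: [0.0, -0.3, 0.0]
grip_width: 0.0851
```

```bash
python3 go.py 407 347.8 15 50; python3 - <<'E'
from meas import *
s=snap('side'); 
np.savez('s5.npz',**s)
t=snap('top'); C=cloud(t)[90:230,120:230].reshape(-1,3)
q=C[abs(C[:,2]-.09)<.006]; print(len(q),q[:,2].mean() if len(q) else 0, rect(q) if len(q)>9 else 0)
cv2.imwrite('pics/c5.png',cv2.resize(np.hstack([t['frame'][90:290,100:300],s['frame'][280:480,60:260]]),None,fx=2,fy=2,interpolation=cv2.INTER_CUBIC)[:,:,::-1])
E
```

```text
clk 12.2167 pos [408.9 348.8 100.7] yaw 49.5 grip 0.08512475904730447 q7 -110.97157809139644 F [ 0.  -0.3  0. ]
dp [-0.21 -0.11  8.57] dr [ 0.2 -0.  -0.5] dist 86.0
1049 0.09044076627308649 (array([587.7, 357. ]), array([62.1, 99.8]), 14.7)
```

View pics/c5.png

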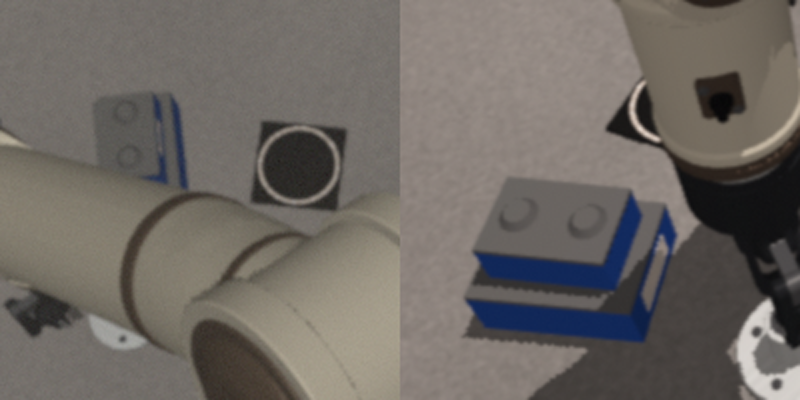

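The small box is home: lid z is 90.4 mm (90 expected), its centre is within 2 mm and it is turned 0.2°. Now the big round flange.

>>> arm_command(dr=[[0,0,0],[0,0,0],[0,0,0],[0,0,0],[0,0,0],[0,0,0],[0,0,0],[0,0,0],[0,0,0],[0,0,0],[0,0,0],[0,0,0],[0,0,0]], dp=[[-0.1,0,2],[-0.2,-0.1,4.5],[-0.2,-0.1,6.5],[-0.2,-0.1,8],[-0.2,-0.1,8.5],[-0.2,-0.1,8.5],[-0.2,-0.1,8.5],[-0.2,-0.1,8.5],[-0.2,-0.1,8.5],[-0.2,-0.1,8.5],[-0.2,-0.1,8.5],[-0.2,-0.1,8.5],[-0.2,-0.1,8.5]], jaw=[0,0,0,0,0,1,1,1,1,1,1,1,1], newtons=60)

```text
clock: 13.4
position: [0.4077, 0.349, 0.0174]
eef_rot: [[0.65, 0.76, 0.005], [0.76, -0.65, 0.001], [0.004, 0.003, -1.0]]
wrist_force: [-0.6, -0.6, 4.1]
grip_width: 0.0325
```

```bash
python3 go.py 603 182 130 50
```

```text
clk 13.4 pos [407.7 349.   17.4] yaw 49.5 grip 0.032463254089071615 q7 -116.9163749245466 F [-0.6 -0.6  4.1]
dp [  0.03  25.73 -11.17] dr [ 0.2 -0.2 -0.5] dist 280.0
```

>>> arm_command(dr=[[0,0,0],[0,0,0],[0,0,0],[0,0,0],[0,0,0],[0,0,0],[0,0,0],[0,0,0],[0,0,0],[0,0,0],[0,0,0],[0,0,0],[0,0,0],[0,0,0],[0,0,0]], dp=[[0,0,-2],[0,0,-5],[0,0,-8.5],[0,1,-11.5],[0,4,-12.5],[0,7.5,-12.5],[0,11,-12.5],[0,14.5,-12.5],[0,18,-12.5],[0,21.5,-11],[0,24,-9],[0,25.3,-7],[0,25.7,-5],[0,25.7,-4],[0,25.7,-4]], jaw=[1,1,1,1,1,1,1,1,1,1,1,1,1,1,1])

```text
clock: 14.65
position: [0.6, 0.1805, 0.0549]
eef_rot: [[0.65, 0.76, -0.002], [0.76, -0.65, -0.001], [-0.002, -0.001, -1.0]]
wrist_force: [-0.5, -0.0, -6.3]
grip_width: 0.032
```

```bash
python3 go.py 603 182 23 -
```

```text
clk 14.65 pos [600.  180.5  54.9] yaw 49.5 grip 0.0319616123019535 q7 -87.0417217566215 F [-0.5 -0.  -6.3]
dp [0.32 0.14 3.19] dr [-0.   0.1 -0. ] dist 32.0
```

>>> arm_command(dr=[[0,0,0],[0,0,0],[0,0,0],[0,0,0],[0,0,0],[0,0,0],[0,0,0],[0,0,0],[0,0,0],[0,0,0],[0,0,0],[0,0,0],[0,0,0],[0,0,0]], dp=[[0.2,0.1,1],[0.3,0.1,2],[0.3,0.1,2.8],[0.3,0.1,3.2],[0.3,0.1,3.2],[0.3,0.1,3.2],[0.3,0.1,3.2],[0.3,0.1,3.2],[0.3,0.1,3.2],[0.3,0.1,3.2],[0.3,0.1,1],[0.3,0.1,-3],[0.3,0.1,-6],[0.3,0.1,-8]], jaw=[1,1,1,1,1,1,0,0,0,0,0,0,0,0])

```text
clock: 15.82
position: [0.6043, 0.1834, 0.1387]
eef_rot: [[0.65, 0.76, 0.002], [0.76, -0.65, 0.0], [0.002, 0.002, -1.0]]
wrist_force: [0.9, 0.2, -0.5]
grip_width: 0.0851
```

```bash
python3 go.py 425.8 156.4 100 0 425.8 156.4 15 0
```

```text
clk 15.8167 pos [604.3 183.4 138.7] yaw 49.5 grip 0.0851308646180621 q7 -83.640793604179 F [ 0.9  0.2 -0.5]
dp [-13.65 -11.82   3.83] dr [ 0.  -0.1 49.5] dist 185.0
dp [-13.67 -11.83  12.33] dr [ 0.  -0.1 49.5] dist 219.0
```

>>> arm_command(dr=[[0,0,0],[0,0,0],[0,0,0],[0,0,0],[0,0,0],[0,0,0],[0,0,0],[0,0,0],[0,0,0],[0,0,0]], dp=[[-1.5,-1.3,0],[-4,-3.5,0],[-6.5,-5.6,0],[-9,-7.8,0],[-11.5,-10,1],[-13,-11.3,2.5],[-13.7,-11.8,3.8],[-13.7,-11.8,3.8],[-13.7,-11.8,3.8],[-13.7,-11.8,3.8]], jaw=[0,0,0,0,0,0,0,0,0,0])

```text
clock: 16.65
position: [0.4274, 0.1566, 0.1012]
eef_rot: [[0.65, 0.76, 0.004], [0.76, -0.65, 0.001], [0.004, 0.002, -1.0]]
wrist_force: [0.1, 0.3, 1.0]
grip_width: 0.0857
```

```bash
python3 go.py 425.8 156.4 15 49.5
```

```text
clk 16.65 pos [427.4 156.6 101.2] yaw 49.5 grip 0.08570622673150322 q7 -90.0963198760525 F [0.1 0.3 1. ]
dp [-0.16 -0.13  8.62] dr [ 0.1 -0.2 -0. ] dist 86.0
```

>>> arm_command(dr=[[0,0,0],[0,0,0],[0,0,0],[0,0,0],[0,0,0],[0,0,0],[0,0,0],[0,0,0],[0,0,0],[0,0,0],[0,0,0],[0,0,0],[0,0,0]], dp=[[-0.1,0,2],[-0.1,-0.1,4.5],[-0.1,-0.1,6.5],[-0.1,-0.1,8],[-0.1,-0.1,8.5],[-0.1,-0.1,8.5],[-0.1,-0.1,8.5],[-0.1,-0.1,8.5],[-0.1,-0.1,8.5],[-0.1,-0.1,8.5],[-0.1,-0.1,8.5],[-0.1,-0.1,8.5],[-0.1,-0.1,8.5]], jaw=[0,0,0,0,0,1,1,1,1,1,1,1,1])

```text
clock: 17.73
position: [0.4273, 0.1572, 0.0175]
eef_rot: [[0.65, 0.76, 0.007], [0.76, -0.65, 0.002], [0.006, 0.004, -1.0]]
wrist_force: [-1.2, -0.5, 7.8]
grip_width: 0.0323
```

```bash
python3 go.py 620.5 2 60 6.9
```

```text
clk 17.7333 pos [427.3 157.2  17.5] yaw 49.5 grip 0.03233770130952962 q7 -99.31442087736677 F [-1.2 -0.5  7.8]
dp [ 0.79 24.79 -4.16] dr [ 0.1 -0.4 42.6] dist 251.0
```

>>> arm_command(dr=[[0,0,0],[0,0,0],[0,0,0],[0,0,5],[0,0,10],[0,0,15],[0,0,20],[0,0,25],[0,0,30],[0,0,35],[0,0,40],[0.1,-0.4,42.6],[0.1,-0.4,42.6],[0.1,-0.4,42.6],[0.1,-0.4,42.6]], dp=[[0,0,-2],[0,0,-5],[0,0,-8],[0,1,-9.5],[0.2,4,-10],[0.3,7.5,-10],[0.4,11,-10],[0.5,14.5,-10],[0.6,18,-10],[0.7,21,-9],[0.8,23.5,-7.5],[0.8,24.6,-6],[0.8,24.8,-4.5],[0.8,24.8,-4],[0.8,24.8,-4]], jaw=[1,1,1,1,1,1,1,1,1,1,1,1,1,1,1])

```text
clock: 18.98
position: [0.6177, 0.0029, 0.0562]
eef_rot: [[0.993, 0.121, -0.005], [0.121, -0.993, 0.001], [-0.005, -0.002, -1.0]]
wrist_force: [-1.6, 0.7, -4.7]
grip_width: 0.0326
```

```bash
python3 go.py 620.5 2 23 6.9; python3 - <<'E'
from meas import *
a=snap('top'); b=snap('side')
cv2.imwrite('pics/c6.png',cv2.resize(np.hstack([a['frame'][100:300,220:420],b['frame'][180:380,150:350]]),None,fx=2,fy=2,interpolation=cv2.INTER_CUBIC)[:,:,::-1])
E
```

```text
clk 18.9833 pos [617.7   2.9  56.2] yaw 7.0 grip 0.03262797404410602 q7 -107.12425507008528 F [-1.6  0.7 -4.7]
dp [0.28 0.13 3.32] dr [-0.1  0.3  0.1] dist 33.0
```

View pics/c6.png

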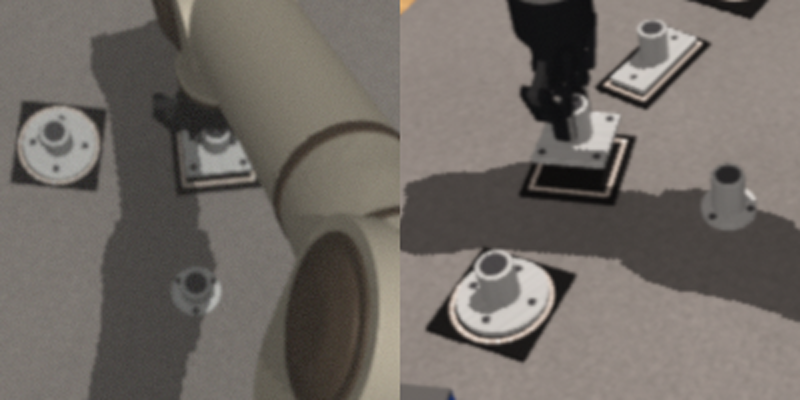

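The big round flange is centred at left (60,145), and the square is held parallel above its pad at (215,165). Lower and release.

>>> arm_command(dr=[[0,0,0],[0,0.3,0],[0,0.3,0],[0,0.3,0],[0,0.3,0],[0,0.3,0],[0,0.3,0],[0,0.3,0],[0,0.3,0],[0,0.3,0],[0,0.3,0],[0,0.3,0],[0,0.3,0],[0,0.3,0]], dp=[[0.2,0.1,1],[0.2,0.1,2],[0.2,0.1,2.8],[0.2,0.1,3.3],[0.2,0.1,3.4],[0.2,0.1,3.4],[0.2,0.1,3.4],[0.2,0.1,3.4],[0.2,0.1,3.4],[0.2,0.1,3.4],[0.2,0.1,1],[0.2,0.1,-3],[0.2,0.1,-6],[0.2,0.1,-8]], jaw=[1,1,1,1,1,1,0,0,0,0,0,0,0,0])

```text
clock: 20.25
position: [0.6236, 0.0033, 0.1425]
eef_rot: [[0.992, 0.122, 0.009], [0.122, -0.992, 0.002], [0.009, -0.001, -1.0]]
wrist_force: [0.5, -0.3, -0.0]
grip_width: 0.0853
```

```bash
python3 go.py 452 4 100 7 452 4 15 7
```

```text
clk 20.25 pos [623.6   3.3 142.5] yaw 7.0 grip 0.08525941272006578 q7 -103.92433031733319 F [ 0.5 -0.3 -0. ]
dp [-17.06  -2.17   4.1 ] dr [-0.1 -0.5  0. ] dist 177.0
dp [-17.13  -2.16  12.6 ] dr [-0.1 -0.5  0. ] dist 214.0
```

>>> arm_command(dr=[[0,0,0],[0,0,0],[0,-0.2,0],[0,-0.5,0],[0,-0.5,0],[0,-0.5,0],[0,-0.5,0],[0,-0.5,0],[0,-0.5,0],[0,-0.5,0]], dp=[[-2,-0.3,0],[-5,-0.6,0],[-8.5,-1.1,0],[-12,-1.5,0],[-15,-1.9,1],[-16.5,-2.1,2.5],[-17,-2.2,4],[-17,-2.2,4],[-17,-2.2,4],[-17,-2.2,4]], jaw=[0,0,0,0,0,0,0,0,0,0])

```text
clock: 21.08
position: [0.4543, 0.0047, 0.1021]
eef_rot: [[0.992, 0.123, 0.002], [0.123, -0.992, 0.001], [0.003, -0.001, -1.0]]
wrist_force: [-0.2, -0.1, 0.1]
grip_width: 0.0855
```

```bash
python3 go.py 452 4 15 7
```

```text
clk 21.0833 pos [454.3   4.7 102.1] yaw 7.0 grip 0.08545231116479468 q7 -105.94877341174 F [-0.2 -0.1  0.1]
dp [-0.25  0.05  8.71] dr [-0.1 -0.1  0. ] dist 87.0
```

>>> arm_command(dr=[[0,0,0],[0,0,0],[0,0,0],[0,0,0],[0,0,0],[0,0,0],[0,0,0],[0,0,0],[0,0,0],[0,0,0],[0,0,0],[0,0,0],[0,0,0]], dp=[[-0.2,0,2],[-0.2,0,4.5],[-0.2,0,6.5],[-0.2,0,8],[-0.2,0,8.6],[-0.2,0,8.6],[-0.2,0,8.6],[-0.2,0,8.6],[-0.2,0,8.6],[-0.2,0,8.6],[-0.2,0,8.6],[-0.2,0,8.6],[-0.2,0,8.6]], jaw=[0,0,0,0,0,1,1,1,1,1,1,1,1])

```text
clock: 22.17
position: [0.4536, 0.0046, 0.0174]
eef_rot: [[0.992, 0.122, 0.005], [0.122, -0.992, 0.001], [0.005, -0.001, -1.0]]
wrist_force: [-0.8, -1.0, 5.2]
grip_width: 0.0323
```

```bash
python3 go.py 585.5 -357 60 7
```

```text
clk 22.1667 pos [453.6   4.6  17.4] yaw 7.0 grip 0.03226992159666903 q7 -114.42687182894336 F [-0.8 -1.   5.2]
dp [ 8.69 37.5  -4.24] dr [-0.  -0.3  0. ] dist 387.0
```

>>> arm_command(dr=[[0,0,0],[0,0,0],[0,0,0],[0,0,0],[0,0,0],[0,0,0],[0,0,0],[0,0,0],[0,0,0],[0,0,0],[0,0,0],[0,0,0],[0,0,0],[0,0,0],[0,0,0],[0,0,0],[0,0,0],[0,0,0]], dp=[[0,0,-2],[0,0,-5],[0,0,-8.5],[0.3,1.5,-11],[1,4.5,-11],[1.9,8,-11],[2.7,11.5,-11],[3.5,15,-11],[4.3,18.5,-11],[5.1,22,-11],[5.9,25.5,-11],[6.7,29,-11],[7.5,32.5,-10],[8.2,35.3,-8],[8.6,36.8,-6],[8.7,37.5,-4.5],[8.7,37.5,-4],[8.7,37.5,-4]], jaw=[1,1,1,1,1,1,1,1,1,1,1,1,1,1,1,1,1,1])

```text
clock: 23.67
position: [0.5836, -0.3563, 0.0555]
eef_rot: [[0.993, 0.121, 0.001], [0.121, -0.993, 0.004], [0.002, -0.004, -1.0]]
wrist_force: [0.3, -0.4, -2.6]
grip_width: 0.0329
```

```bash
python3 go.py 585.5 -357 23 7
```

```text
clk 23.6667 pos [ 583.6 -356.3   55.5] yaw 7.0 grip 0.032881168819620464 q7 -72.46315379603635 F [ 0.3 -0.4 -2.6]
dp [0.17 0.11 3.25] dr [-0.2 -0.1 -0. ] dist 33.0
```

Lower, release, retreat up and towards the robot, clear of the top view.

>>> arm_command(dr=[[0,0,0],[0,0,0],[0,0,0],[0,0,0],[0,0,0],[0,0,0],[0,0,0],[0,0,0],[0,0,0],[0,0,0],[0,0,0],[0,0,0],[0,0,0],[0,0,0],[0,0,0],[0,0,0],[0,0,0],[0,0,0],[0,0,0]], dp=[[0.1,0.1,1],[0.1,0.1,2],[0.1,0.1,2.8],[0.1,0.1,3.2],[0.1,0.1,3.3],[0.1,0.1,3.3],[0.1,0.1,3.3],[0.1,0.1,3.3],[0.1,0.1,3.3],[0.1,0.1,3.3],[0.1,0.1,1],[0.1,0.1,-3],[0.1,0.1,-7],[0,0,-11],[-3,1,-14],[-7,2,-16],[-11,3,-17],[-14,4,-17],[-14,4,-17]], jaw=[1,1,1,1,1,1,0,0,0,0,0,0,0,0,0,0,0,0,0])

```text
clock: 25.25
position: [0.4409, -0.4207, 0.2261]
eef_rot: [[0.994, 0.111, -0.004], [0.111, -0.994, -0.002], [-0.004, 0.001, -1.0]]
wrist_force: [-0.8, -0.5, -0.2]
grip_width: 0.0855
```

```bash
python3 go.py; python3 - <<'E'
from meas import *
a=snap('top','top9.png'); b=snap('side','side9.png'); C=cloud(a); f=a['frame'];g=f.min(2)
from h import *
def px(p):
    q=a['R']@p+a['t']; q=a['camera_matrix']@q; return (q[:2]/q[2]).astype(int)
for n,xy in dict(big=(603,182),sq=(620.5,2),ob=(616.6,-176),sm=(585.5,-357)).items():
    u,v=px(np.array([xy[0]/1e3,xy[1]/1e3,.05])); w=C[v-22:v+22,u-22:u+22].reshape(-1,3)
    k=w[(w[:,2]>.05)&(w[:,2]<.062)]; pl=w[abs(w[:,2]-.013)<.002]
    print(n,'socket',rect(k) if len(k)>5 else 0,'z',np.median(k[:,2]).round(4) if len(k) else 0,'plate z',np.median(pl[:,2]).round(4) if len(pl) else 0)
q=C[90:230,120:230].reshape(-1,3); q=q[abs(q[:,2]-.09)<.006]; print('box',len(q),q[:,2].mean(),rect(q))
E
```

```text
clk 25.25 pos [ 440.9 -420.7  226.1] yaw 6.3 grip 0.08551953740244445 q7 -56.202097757846374 F [-0.8 -0.5 -0.2]
big socket (array([602.4, 181.3]), array([32.3, 32.6]), 26.5) z 0.0553 plate z 0.013
sq socket (array([620.2,   2.5]), array([32. , 32.3]), -40.8) z 0.0552 plate z 0.0131
ob socket (array([ 616.3, -177.8]), array([31.6, 32. ]), 48.3) z 0.0552 plate z 0.0131
sm socket (array([ 584. , -356.7]), array([32.4, 33.1]), 7.5) z 0.0555 plate z 0.0129
box 1123 0.09025918083293136 (array([587.6, 357.3]), array([62.5, 99. ]), 15.4)
```

View pics/top9.png

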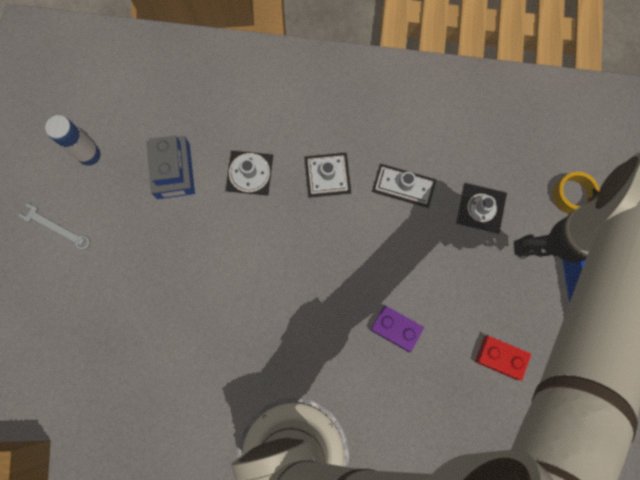

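View pics/side9.png

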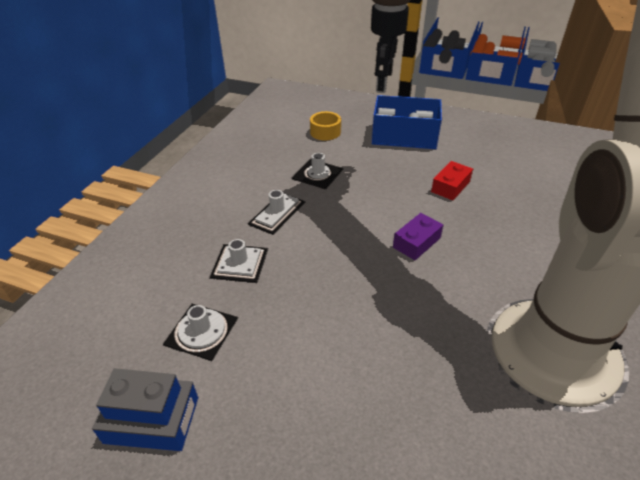

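Both views show all four flanges in their outlines, at top-view (249,172), (328,174), (404,185) and (482,207). The box is stacked at (170,167) and the arm is clear. Handing in.

```bash
python3 -c "
from h import *
print(workorder.finish_job())"
```

```text
the job is handed in; nothing more can be done
None
```

The handrail kit is made up and handed in at about 25 s on the robot's clock; handing in reports no verdict.

- **Flanges:** all four are on the pads with their own outlines, sockets up, within about 2 mm of the outline centres. Plate tops measured about 13 mm above the counter, which is flat on the 5 mm pads. I judged the turn of the square and the oblong by eye in the pictures. Both looked parallel to their outlines.
- **Small box:** it sits fully over both lugs of the large box, with its lid at 90.3 mm (90 expected). It is about 1.5 mm off centre and turned about 0.5°. I kept the tool vertical throughout, so the box stayed upright, and left the purple and red boxes alone.
- **Checks that disagreed:** the side camera placed the large box about 2.5 mm from where the top camera did. While lowering the small box, the tool's measured y came out about 4 mm lower than I had commanded. I nudged it back about 3 mm before letting go, and the box went fully down. No check failed.

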